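# Clamp a spacer block with a fold-out press crank

### The job

Clamp the aluminium spacer block in the small screw press: swing the folded crank handle fully upright, then wind the crank clockwise (seen from above) until the foot grips the block firmly. Feel for the foot landing and stop soon after, so that the block is held tight but not crushed, and leave the handle standing up. Leave the things lying around undisturbed.

Things in the scene. Friction and masses are not known exactly. Their poses are not given: they have to be found in the camera images.
- screw_press: small grey bench screw press, bolted down: base plate 110 x 150 x 16 mm, a steel column 52 mm either side of the middle along its y, cross-beam 46 x 136 mm from 98 to 120 mm above the bench. A crank on top, staying at its height, drives a ram with a round foot down: 30 mm per turn, clockwise seen from above lowers it. Origin: on the crank axis at bench level; z up. Yaw varies.
- crank_axis (a point): point on the upright crank axis, 161 mm above the bench, level with the fold hinge. Steel crank arm 14 mm wide, 142 to 152 mm above the bench, reaching 65 mm from the axis on the hinge side, 27 mm on the other; below it a shaft 14 mm across, then a hub 42 mm across up to 126 mm. Turning the crank freely takes 0.3 N m (5.5 N at the upright handle); every 10 N of clamping adds 0.9 N at the handle.
- fold_hinge (a point): centre of the level pin on which the handle folds, on the crank arm 55 mm from the crank axis and 161 mm above the bench, square to the arm, in a clevis 26 mm wide whose top is 167 mm above the bench. The arm's direction at the start varies.
- grip (a point): point on the centre line of the crank handle, 46 mm from the fold hinge. The handle is a round black grip, 15 mm thick, from 14 to 70 mm from the hinge, spinning freely about its own length. Folded, it lies level on the arm, pointing from the hinge to the crank axis and 15 mm past it; upright, it stands over the hinge.
- fold (a joint): fold angle of the crank handle (rad): 0 lying flat on the arm, 1.571 upright against its stop. Stays where it is left (friction about 0.08 N m).
- press_foot: round steel foot of the ram, 34 mm across, 11 mm thick; origin at the centre of its underside. It floats on the ram with up to 8 mm of play (sticking, about 3 N), taken up unseen after it lands; then it meets a stiff spring (50 N per mm). Firm is over 25 N of clamping force; over 100 N crushes the block. The screw holds by itself up to about 60 N; at rest the drag may partly fade from the reading.
- anvil: steel anvil plate 56 x 62 mm under the foot, fixed; its origin is the centre of its top face, which is set between 26 and 36 mm above the bench, differently each time.
- spacer_block: loose plain aluminium block 30 x 45 x 20 mm (z up), lying on the anvil below the foot; origin at the centre of its underside.
- heat_sink: small black finned heat sink 30 x 40 x 22 mm, loose bystander on the bench; origin at the centre of its underside.
- spare_cap_0: black upright capacitor, 26 mm across, 35 mm tall, loose bystander; origin at the centre of its underside.
- screw_dish: round steel screw dish, 97 mm across, 19 mm high, loose bystander; origin at the centre of its underside.

How it is judged:
On the way, in this order (a step that is already met when the one before it is completed fails the run):
1. the crank handle is unfolded fully upright (value of joint fold above 1.45 rad), for 0.2 s.
2. the foot grips the block firmly (over 25 N) (contact force between press_foot and spacer_block above 25 N), for 0.2 s.
At the end, for the whole second after the job is handed in: the block rests on the anvil within 15 mm of its centre, clamped by the foot with 25 to 100 N, and the released crank handle still stands up (fold angle over 1.3 rad) (contact force between press_foot and spacer_block between 25 and 100 N and value of joint fold above 1.3 rad and horizontal distance between spacer_block and anvil below 0.015 m and linear speed of spacer_block below 0.01 m/s); the robot touches nothing.
It fails at once if the block is crushed (foot force over 100 N) (contact force between press_foot and spacer_block above 100 N).
It fails at once if a bystander is moved by more than 30 mm (distance of any of heat_sink, spare_cap_0, screw_dish from where it was at the start of the episode above 0.03 m).
It also fails if it takes over 61 s, if anything falls off the work surface, if the arm or the gripper's body presses on something with over 40 N, if the wrist force passes 120 N, or if a joint passes its speed limit or range.

### The arm

A 6-joint arm with a two-finger parallel gripper is mounted at the origin on a cart in front of the work surface, level with it; the furniture and walls round the work are solid. World frame = base frame: x ahead of the robot, y to its left, z up, the work surface at z = 0. Lengths are in m, angles in rad, forces in N, time in s.
With the tool pointing down it reaches from about 0.3 to 0.775 m from the base axis. Payload 14.6 kg.
Tool frame: the origin (TCP) lies midway between the tips of the shut fingers; the grasp point (between the pads) lies 19 mm behind it (ctrl.tcp_to_grasp is the distance from the TCP to the grasp point, in m); x points along the fingers, y is the direction in which the jaws open and shut, and the axes are right-handed (so a half turn about x gives the same grasp; the last joint's range is limited). The gripper opens to 94 mm and grips with 3 to 60 N. Pads are 16 mm wide; open, the fingers measure 119 mm over their backs; the gripper's body (75 mm by 177 mm) begins 78 mm behind the grasp point.
Start: joints at [-1.412, 0.3, 1.521, -0, 1.321, -0.067], TCP at [0.123, -0.536, 0.205] pointing down, gripper open.
Joint ranges: [-3.03, 3.03], [-0.79, 2.21], [0.23, 2.52], [-1.04, 4.18], [0, 3.07], [-2.55, 2.55]. Speed limits (rad/s): [2.22, 2.22, 2.57, 3.14, 3.14, 3.14].

### API

Orientations are given as [roll, pitch, yaw] about the fixed x, y, z axes, in that order (R = Rz(yaw) Ry(pitch) Rx(roll)).
In Python, from station import ctrl gives the robot as it stands.
- The arm moves only by the tool jog_arm, never from a script. Its argument "rows" is one flat list of numbers, 7 for each row, row after row: the shift along the world's x, y, z in m, then the turn, a rotation vector about the world's x, y, z in degrees, then the closure, from 0 (fully open) to 1 (shut). A call has 1 to 8 rows; each row shifts and turns the commanded pose from where the row before left it; what a row does not reach is not made up. A row lasts 1/12 s, in which the tool goes at most 41.7 mm and 7.16 degrees, less where a joint would pass 70% of its speed; a pose out of reach is approached as far as the arm can. A call with a gripper value outside its range is refused whole. The fingers move at their own pace and stop on an object; "squeeze" is the grip in N (left out, the last holds). Time passes only in rows, so rows that do not move let the fingers close. It gives the time, the measured TCP pose, the force and the opening at its end, in the units of the state.
- ctrl.get_obs(): the state, without advancing time (a new reading comes with each control period).
- ctrl.camera(name): name is "side" or "top" or "wrist"; returns (picture, depth): 384x512x3 uint8, red, green, blue; 384x512 float32, m along the optical axis (not along the pixel's ray), 0 where there is no reading.
- ctrl.camera_model(name): a dict with "K" (3x3 intrinsics, pixels), "dist" ([k1, k2, p1, p2, k3] as OpenCV has them; the pictures are not rectified), "extrinsics" (4x4, takes a point from camera to world coordinates). Camera axes: x right, y down, z forward; pixel columns grow to the right and rows downward; lengths in m; the calibration is good to about 2 mm. A picture is of the moment at which its call begins: read the wrist's pose just before it. camera_model takes no time and is no camera call; for the wrist camera it gives the pose at the moment of the call.
- ctrl.hand_in(): hands the job in, once; it reports no verdict.
The state is a dict: "time_s": time; "qpos": joint angles; "joint_vel": joint speeds; "tau": joint torques, N m; "ee_pos": TCP position; "eef_rot": TCP orientation; "force": force on the tool from outside, world axes, zero at the start; "moment": the same for the moment, N m; "grip_width": finger opening in m.
Only numpy, scipy, OpenCV 4.12 (cv2) and the standard library are available. Lean on these libraries where they do the work, as an engineer would, in place of code of your own. Each camera call takes 0.05 s, during which the arm holds its last target.

## Working session

There is one attempt and no reset: what is moved stays moved. The work goes in short steps, Python scripts to look and compute and a tool call to move; the robot and the scene stay as the last step left them, time stands still between calls to the robot, and variables do not carry over. Pictures are saved under pics/ and viewed, and the job is handed in when it is done.

Besides the shell and the picture viewer there is one more tool, called after ">>>" as name(argument=value, ...) on one line, values as JSON. jog_arm: Moves the arm, as the interface text tells. Its arguments: {"type":"object","properties":{"rows":{"type":"array"},"squeeze":{"type":"number"}},"required":["rows"]}

```bash
ls; mkdir -p pics; python3 - <<'E'
from station import ctrl
import cv2, numpy as np, json
print(ctrl.get_obs())
for n in ["side","top"]:
    im,d=ctrl.camera(n); cv2.imwrite(f"pics/{n}0.png",im[:,:,::-1]); np.savez(f"{n}0.npz",im=im,d=d)
    m=ctrl.camera_model(n); print(n,{k:np.round(v,4).tolist() for k,v in m.items()})
E
```

```text
pics
{'time_s': 0.0, 'qpos': array([-1.41159714e+00,  3.00486370e-01,  1.52158328e+00, -1.77613942e-05,
        1.32069378e+00, -6.65850557e-02]), 'joint_vel': array([-0.00118181,  0.0001899 , -0.00171778, -0.00192131,  0.00053615,
       -0.00049837]), 'tau': array([-2.52076876e-03, -5.31807375e+01, -3.52737951e+01,  7.07219448e-02,
        2.43869046e-02, -5.68083078e-05]), 'ee_pos': array([ 0.12308774, -0.53578   ,  0.20487703]), 'eef_rot': array([-1.62268823,  1.56962542,  1.74469308]), 'force': array([-0.55668517, -0.45080459, -0.65253125]), 'moment': array([ 0.05137508, -0.00462459,  0.00303695]), 'grip_width': 0.09380421249520124}
side {'K': [[369.8249, 0.0, 253.9027], [0.0, 369.8249, 185.2226], [0.0, 0.0, 1.0]], 'dist': [0.0353, 0.0, 0.0, 0.0, 0.0], 'extrinsics': [[0.9869, -0.1018, 0.1255, 0.3728], [-0.1615, -0.6, 0.7835, -0.4516], [-0.0045, -0.7935, -0.6086, 0.6222], [0.0, 0.0, 0.0, 1.0]]}
top {'K': [[437.0237, 0.0, 262.111], [0.0, 437.0237, 192.8755], [0.0, 0.0, 1.0]], 'dist': [-0.0518, 0.0, 0.0, 0.0, 0.0], 'extrinsics': [[0.0269, -0.9923, 0.1212, 0.371], [-0.9994, -0.0292, -0.0175, 0.2272], [0.0209, -0.1207, -0.9925, 0.985], [0.0, 0.0, 0.0, 1.0]]}
```

View pics/side0.png

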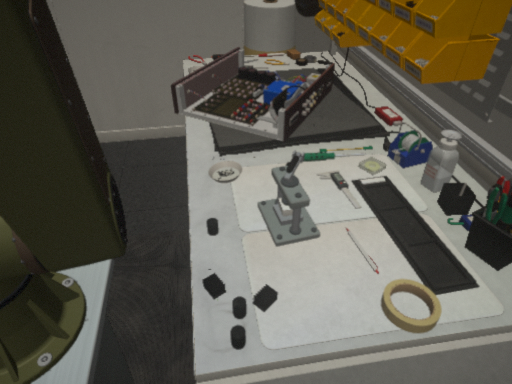

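View pics/top0.png

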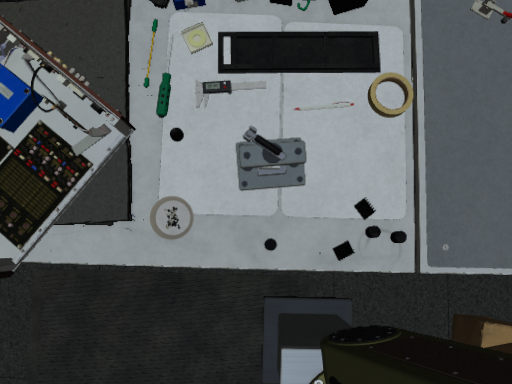

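```bash
cat > h.py <<'E'
from station import ctrl
import cv2, numpy as np
def ray(m,uv):
    p=cv2.undistortPoints(np.array(uv,float).reshape(-1,1,2),m["K"],np.array(m["dist"]))[:,0]
    E=np.array(m["extrinsics"]); d=np.c_[p,np.ones(len(p))]@E[:3,:3].T
    return E[:3,3],d
def onplane(m,uv,z):
    o,d=ray(m,uv); return o+d*((z-o[2])/d[:,2])[:,None]
def proj(m,P):
    E=np.linalg.inv(m["extrinsics"]); P=np.atleast_2d(P).astype(float)
    r,_=cv2.Rodrigues(E[:3,:3]); return cv2.projectPoints(P,r,E[:3,3],m["K"],np.array(m["dist"]))[0][:,0]
def cloud(m,d):
    v,u=np.mgrid[:d.shape[0],:d.shape[1]]; o,r=ray(m,np.c_[u.ravel(),v.ravel()])
    return (o+r*d.ravel()[:,None]).reshape(*d.shape,3)
E
python3 - <<'E'
from h import *
for n,(u0,v0,w,h) in {"side":(250,140,80,110),"top":(225,115,100,80)}.items():
    z=np.load(n+"0.npz"); im=z["im"][v0:v0+h,u0:u0+w,::-1]
    s=min(800//w,600//h)
    cv2.imwrite(f"pics/{n}0z.png",cv2.resize(im,None,fx=s,fy=s,interpolation=cv2.INTER_CUBIC)); print(n,s)
z=np.load("top0.npz"); m=ctrl.camera_model("top"); P=cloud(m,z["d"])
# press sorted by heights
w=P[110:195,225:325].reshape(-1,3)
for a,b in [(0.008,0.022),(0.11,0.13),(0.14,0.157),(0.158,0.19),(0.19,.3)]:
    q=w[(w[:,2]>a)&(w[:,2]<b)]
    if len(q): print(a,b,len(q),q.mean(0).round(4),q.min(0).round(3),q.max(0).round(3), cv2.minAreaRect((q[:,:2]*1000).astype(np.float32)))
E
```

```text
side 5
top 7
0.008 0.022 1374 [0.5367 0.1932 0.0161] [0.497 0.114 0.008] [0.686 0.272 0.022] ((590.782958984375, 194.36300659179688), (174.142822265625, 154.3453369140625), 6.468700408935547)
0.11 0.13 1291 [0.5561 0.1936 0.1205] [0.529 0.125 0.11 ] [0.588 0.261 0.129] ((559.3036499023438, 193.07113647460938), (47.738616943359375, 135.8770294189453), 6.492275238037109)
0.14 0.157 123 [0.5621 0.2051 0.1508] [0.54  0.17  0.142] [0.599 0.251 0.156] ((569.8513793945312, 208.46975708007812), (90.56050109863281, 23.176939010620117), 62.28591537475586)
0.158 0.19 331 [0.572  0.2154 0.1663] [0.547 0.179 0.159] [0.602 0.251 0.171] ((569.0595703125, 215.46090698242188), (78.17535400390625, 26.907087326049805), 51.64716339111328)
```

View pics/side0z.png

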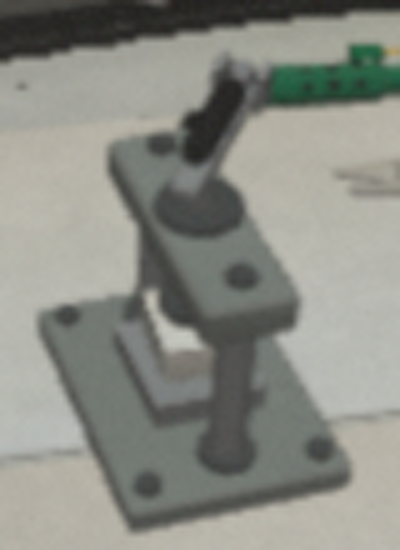

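View pics/top0z.png

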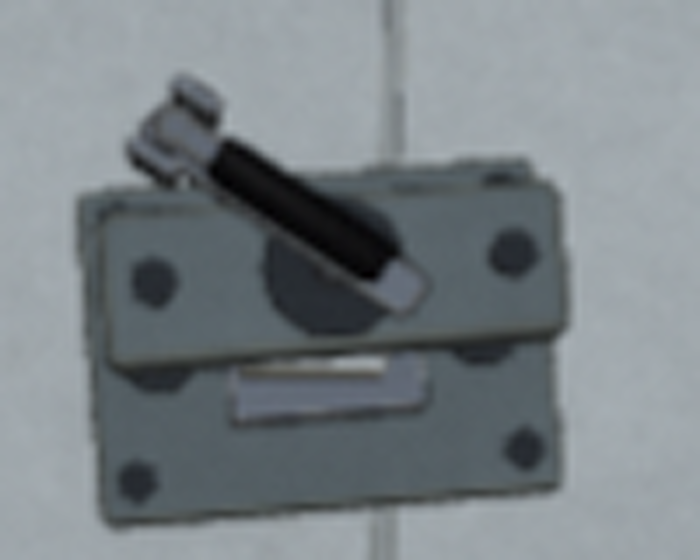

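```bash
python3 - <<'E'
from h import *
m=ctrl.camera_model("top"); z=np.load("top0.npz"); im=z["im"]; P=cloud(m,z["d"])
zz=lambda x,y:(225+(x+.5)/7-.5,115+(y+.5)/7-.5)
beam=[(100,207),(565,180),(565,335),(108,368)]
q=P[110:195,225:325].reshape(-1,3); c=im[110:195,225:325].reshape(-1,3)
print("beam edges on 0.12", onplane(m,[zz(*b) for b in beam],0.12).round(4)[:,:2].tolist())
s=(q[:,2]>.116)&(q[:,2]<.124); print(cv2.minAreaRect((q[s][:,:2]*1000).astype(np.float32)))
print("holes", onplane(m,[zz(155,283),zz(514,252)],0.12).round(4))
print("clevis top lugs", onplane(m,[zz(196,97),zz(150,160)],0.167).round(4))
print("handle ends", onplane(m,[zz(224,158),zz(385,262)],0.161).round(4), "arm end",onplane(m,[zz(405,290)],0.152).round(4))
print("hub",onplane(m,[zz(332,265)],0.126).round(4))
dark=(q[:,2]>.159)&(c.max(1)<40); h=q[dark]; print(len(h), h.mean(0), cv2.fitLine(h[:,:2].astype(np.float32),cv2.DIST_L2,0,.01,.01).ravel())
t=(q[:,2]>.159)&(c.max(1)>60);h=q[t];print("clevis",len(h),h.mean(0),h.min(0),h.max(0))
E
```

```text
beam edges on 0.12 [[0.5744, 0.2616], [0.5868, 0.1272], [0.5411, 0.1265], [0.5273, 0.2577]]
((558.4962158203125, 192.80691528320312), (45.67418670654297, 135.5071258544922), 6.649762153625488)
holes [[0.5526 0.245  0.12  ]
 [0.565  0.1417 0.12  ]]
clevis top lugs [[0.5951 0.2344 0.167 ]
 [0.577  0.2465 0.167 ]]
handle ends [[0.5797 0.2263 0.161 ]
 [0.5518 0.1812 0.161 ]] arm end [[0.5461 0.175  0.152 ]]
hub [[0.5582 0.1944 0.126 ]]
194 [0.56368112 0.20405586 0.16669728] [0.505244   0.86297655 0.5636811  0.20405586]
clevis 141 [0.55168733 0.2333346  0.29362491] [0.37099199 0.18213052 0.15952353] [0.60156654 0.25052938 0.98495057]
```

```bash
python3 - <<'E'
from h import *
from scipy.spatial.transform import Rotation as R
o=ctrl.get_obs(); M=R.from_euler('xyz',o['eef_rot']).as_matrix(); print(M.round(3), np.degrees(np.arctan2(M[1,1],M[0,1])), ctrl.tcp_to_grasp)
d=np.array([.505,.863,0]);ax=np.array([.5585,.1932,.161]);print("hinge",ax+.055*d,"grip",ax+.009*d)
# gap estimate in side view
m=ctrl.camera_model("side"); z=np.load("side0.npz"); P=cloud(m,z["d"])
c=.5585,.1932
for v in range(190,222,2):
    print(v,[ (u,*(P[v,u]*1000).round().astype(int).tolist()) for u in range(276,296,3)])
E
```

```text
[[-0.     0.224 -0.975]
 [ 0.001 -0.975 -0.224]
 [-1.    -0.001 -0.   ]] -77.06513568391516 0.0188
hinge [0.586275 0.240665 0.161   ] grip [0.563045 0.200967 0.161   ]
190 [(276, 557, 319, -1), (279, 545, 238, 64), (282, 536, 174, 115), (285, 541, 167, 120), (288, 547, 166, 120), (291, 554, 166, 119), (294, 560, 164, 120)]
192 [(276, 555, 310, 0), (279, 546, 240, 56), (282, 536, 174, 109), (285, 540, 161, 119), (288, 546, 159, 120), (291, 553, 160, 118), (294, 559, 157, 119)]
194 [(276, 553, 302, 0), (279, 546, 240, 50), (282, 536, 174, 103), (285, 539, 158, 116), (288, 544, 153, 119), (291, 551, 152, 119), (294, 558, 152, 118)]
196 [(276, 551, 292, 1), (279, 546, 239, 45), (282, 554, 238, 44), (285, 538, 154, 113), (288, 543, 147, 119), (291, 549, 146, 119), (294, 555, 144, 119)]
198 [(276, 550, 288, -3), (279, 542, 221, 53), (282, 373, -452, 622), (285, 538, 153, 109), (288, 541, 141, 118), (291, 548, 139, 118), (294, 554, 138, 119)]
200 [(276, 542, 253, 20), (279, 539, 211, 55), (282, 542, 194, 69), (285, 538, 151, 105), (288, 541, 137, 116), (291, 545, 131, 120), (294, 552, 131, 
[... 836 characters left out ...]
76, 48), (285, 547, 176, 46), (288, 554, 176, 45), (291, 561, 175, 45), (294, 556, 138, 79)]
214 [(276, 529, 192, 29), (279, 534, 184, 35), (282, 540, 177, 41), (285, 547, 176, 40), (288, 554, 176, 39), (291, 562, 177, 37), (294, 556, 137, 74)]
216 [(276, 529, 190, 24), (279, 533, 178, 35), (282, 540, 175, 36), (285, 547, 175, 35), (288, 554, 175, 34), (291, 561, 174, 34), (294, 557, 136, 68)]
218 [(276, 529, 191, 17), (279, 532, 172, 34), (282, 539, 171, 33), (285, 546, 170, 34), (288, 552, 168, 34), (291, 559, 166, 35), (294, 557, 137, 62)]
220 [(276, 528, 187, 14), (279, 532, 170, 29), (282, 537, 164, 34), (285, 544, 162, 35), (288, 551, 163, 32), (291, 559, 163, 31), (294, 557, 136, 56)]
```

>>> jog_arm(rows=[0.0183,0.0307,0.009,0,0,1.95,0.5,0.0183,0.0307,0.009,0,0,1.95,0.5,0.0183,0.0307,0.009,0,0,1.95,0.5,0.0183,0.0307,0.009,0,0,1.95,0.5,0.0183,0.0307,0.009,0,0,1.95,0.5,0.0183,0.0307,0.009,0,0,1.95,0.5,0.0183,0.0307,0.009,0,0,1.95,0.5,0.0183,0.0307,0.009,0,0,1.95,0.5])

```text
time_s: 0.77
ee_pos: [0.2699, -0.2887, 0.2777]
eef_rot: [-1.419, 1.571, 2.222]
force: [1.1, -0.1, 0.3]
grip_width: 0.0476
```

>>> jog_arm(rows=[0.0183,0.0307,0,0,0,1.95,0.5,0.0183,0.0307,0,0,0,1.95,0.5,0.0183,0.0307,0,0,0,1.95,0.5,0.0183,0.0307,0,0,0,1.95,0.5,0.0183,0.0307,0,0,0,1.95,0.5,0.0183,0.0307,0,0,0,1.95,0.5,0.0183,0.0307,0,0,0,1.95,0.5,0.0183,0.0307,0,0,0,1.95,0.5])

```text
time_s: 1.43
ee_pos: [0.4164, -0.043, 0.2774]
eef_rot: [-2.589, 1.571, 1.324]
force: [-0.6, 0.1, 0.1]
grip_width: 0.0469
```

>>> jog_arm(rows=[0.0183,0.0307,0,0,0,1.95,0.5,0.0183,0.0307,0,0,0,1.95,0.5,0.0183,0.0307,0,0,0,1.95,0.5,0.0183,0.0307,0,0,0,1.95,0.5,0.0183,0.0307,0,0,0,1.95,0.5,0.0183,0.0307,0,0,0,1.95,0.5,0.0183,0.0307,0,0,0,1.95,0.5,0,0,0,0,0,0,0.5])

```text
time_s: 2.1
ee_pos: [0.5452, 0.1742, 0.2756]
eef_rot: [-1.104, 1.568, 3.051]
force: [-0.7, -1.2, -1.0]
grip_width: 0.0468
```

```bash
python3 - <<'E'
from h import *
from scipy.spatial.transform import Rotation as R
o=ctrl.get_obs(); M=R.from_euler('xyz',o['eef_rot']).as_matrix(); print(o['ee_pos'], np.degrees(np.arctan2(M[1,1],M[0,1])), M[:,0].round(3))
m=ctrl.camera_model("wrist"); im,d=ctrl.camera("wrist"); cv2.imwrite("pics/wrist1.png",im[:,:,::-1]); np.savez("wrist1.npz",im=im,d=d,**{k:np.array(v) for k,v in m.items()})
E
```

```text
[0.54523021 0.17421688 0.27563115] -31.907058999045834 [-0.002  0.    -1.   ]
```

View pics/wrist1.png

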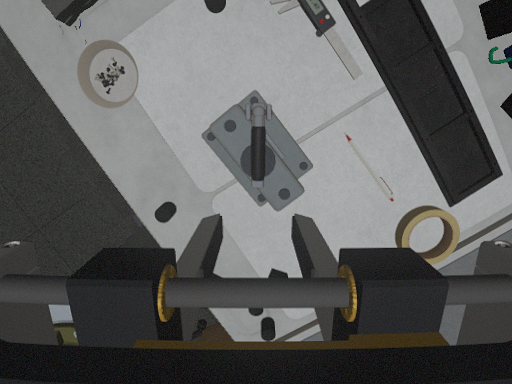

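```bash
python3 - <<'E'
from h import *
z=np.load("wrist1.npz"); m={k:z[k] for k in("K","dist","extrinsics")}
crop=z["im"][80:220,190:320]; cv2.imwrite("pics/wrist1z.png",cv2.resize(crop[:,:,::-1],None,fx=4,fy=4,interpolation=cv2.INTER_CUBIC))
im=z["im"]; mask=np.zeros(im.shape[:2],np.uint8); mask[110:190,235:280]=(im[110:190,235:280].max(2)<35)
n,l,s,c=cv2.connectedComponentsWithStats(mask); i=1+np.argmax(s[1:,4]); print(s[i],c[i])
v,u=np.nonzero(l==i); P=onplane(m,np.c_[u,v],0.164); print(cv2.minAreaRect((P[:,:2]*1000).astype(np.float32)),cv2.fitLine(P[:,:2].astype(np.float32),cv2.DIST_L2,0,.01,.01).ravel())
E
```

```text
[264 164   1   3   3] [264. 165.]
((564.9047241210938, 192.26547241210938), (2.1025190353393555, 3.3080577850341797e-06), 58.48020935058594) [0.51709074 0.85593057 0.5649049  0.19226569]
```

View pics/wrist1z.png

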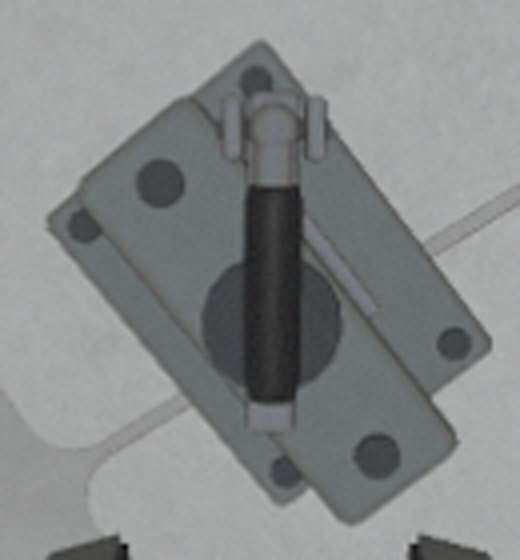

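```bash
python3 - <<'E'
from h import *
z=np.load("wrist1.npz"); m={k:z[k] for k in("K","dist","extrinsics")}
zz=lambda x,y:(190+(x+.5)/4-.5,80+(y+.5)/4-.5)
a=onplane(m,[zz(273,187),zz(271,402)],.163); print(a.round(4), np.linalg.norm(a[0]-a[1]), np.degrees(np.arctan2(*(a[0]-a[1])[[1,0]])))
print(onplane(m,[zz(233,127),zz(316,127)],.165).round(4), "hub",onplane(m,[zz(272,325)],.126), "tip",onplane(m,[zz(270,430)],.152))
E
```

```text
[[0.5802 0.2291 0.163 ]
 [0.5504 0.182  0.163 ]] 0.05568333572757666 57.6409549562731
[[0.5795 0.2468 0.165 ]
 [0.5971 0.2359 0.165 ]] hub [[0.55870219 0.19479491 0.126     ]] tip [[0.54478866 0.17347209 0.152     ]]
```

>>> jog_arm(rows=[0.006,0.009,-0.01,0,0,0.4,0.5,0.006,0.009,-0.02,0,0,0.4,0.5,0.006,0.009,-0.02,0,0,0.4,0.5,0,0,-0.02,0,0,0,0.5,0,0,-0.015,0,0,0,0.5,0,0,0,0,0,0,0.5], squeeze=10)

```text
time_s: 2.65
ee_pos: [0.5607, 0.1961, 0.1888]
eef_rot: [-0.744, 1.566, -2.857]
force: [0.3, 0.3, -1.0]
grip_width: 0.0467
```

>>> jog_arm(rows=[0.0015,0.005,-0.012,0,0,0,0.5,0,0,-0.012,0,0,0,0.5,0,0,-0.012,0,0,0,0.5,0,0,0,0,0,0,0.5,0,0,0,0,0,0,0.5])

```text
time_s: 3.07
ee_pos: [0.5633, 0.2019, 0.1559]
eef_rot: [-0.718, 1.57, -2.83]
force: [0.0, -0.6, 1.3]
grip_width: 0.0467
```

>>> jog_arm(rows=[0,0,-0.003,0,0,0,0.5,0,0,0,0,0,0,0.8,0,0,0,0,0,0,1,0,0,0,0,0,0,1,0,0,0,0,0,0,1,0,0,0,0,0,0,1])

```text
time_s: 3.57
ee_pos: [0.5636, 0.2021, 0.1536]
eef_rot: [2.425, 1.571, 0.313]
force: [-0.6, 0.3, 0.7]
grip_width: 0.0171
```

>>> jog_arm(rows=[0,0,0,0,0,0,1,0,0,0,0,0,0,1])

```text
time_s: 3.73
ee_pos: [0.5635, 0.2021, 0.1536]
eef_rot: [3.123, 1.571, 1.011]
force: [-1.1, 0.7, 1.8]
grip_width: 0.0147
```

```bash
python3 -c "
import numpy as np
t=np.radians(np.linspace(0,90,15));r=45.1
h=-np.cos(t)*r;z=np.sin(t)*r
for a,b in zip(np.diff(h),np.diff(z)): print(round(a*.515,1),round(a*.857,1),round(b,1))"
```

```text
0.1 0.2 5.0
0.4 0.7 5.0
0.7 1.2 4.9
1.0 1.7 4.7
1.3 2.1 4.4
1.5 2.5 4.1
1.7 2.9 3.8
1.9 3.2 3.4
2.1 3.5 2.9
2.3 3.8 2.4
2.4 4.0 1.9
2.5 4.2 1.4
2.6 4.3 0.8
2.6 4.3 0.3
```

>>> jog_arm(rows=[0.0001,0.0002,0.005,0,0,0,1,0.0004,0.0007,0.005,0,0,0,1,0.0007,0.0012,0.0049,0,0,0,1,0.001,0.0017,0.0047,0,0,0,1,0.0013,0.0021,0.0044,0,0,0,1,0.0015,0.0025,0.0041,0,0,0,1,0.0017,0.0029,0.0038,0,0,0,1])

```text
time_s: 4.32
ee_pos: [0.5704, 0.2134, 0.1859]
eef_rot: [0.854, 1.57, -1.258]
force: [-0.6, -3.2, -2.4]
grip_width: 0.0145
```

>>> jog_arm(rows=[0.0019,0.0032,0.0034,0,0,0,1,0.0021,0.0035,0.0029,0,0,0,1,0.0023,0.0038,0.0024,0,0,0,1,0.0024,0.004,0.0019,0,0,0,1,0.0025,0.0042,0.0014,0,0,0,1,0.0026,0.0043,0.0008,0,0,0,1,0.0026,0.0043,0.0003,0,0,0,1,0,0,0,0,0,0,1])

```text
time_s: 4.98
ee_pos: [0.5878, 0.2414, 0.2]
eef_rot: [2.307, 1.567, 0.195]
force: [3.0, -2.2, 7.3]
grip_width: 0.0144
```

```bash
python3 - <<'E'
from h import *
im,d=ctrl.camera("side"); cv2.imwrite("pics/side2.png",cv2.resize(im[110:240,240:340,::-1],None,fx=4,fy=4,interpolation=cv2.INTER_CUBIC)); 
im,d=ctrl.camera("wrist"); cv2.imwrite("pics/wrist2.png",im[:,:,::-1])
print(ctrl.get_obs()['force'])
E
```

```text
[ 2.64726097 -2.13762678  6.02320599]
```

View pics/side2.png

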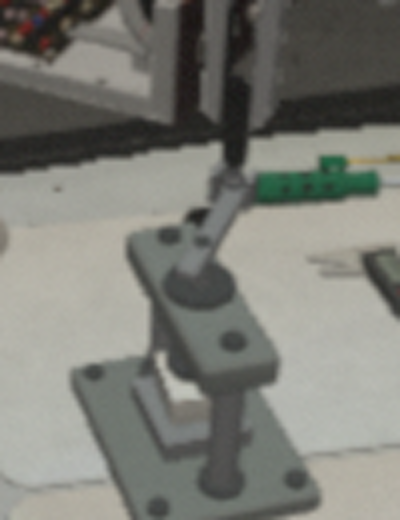

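View pics/wrist2.png

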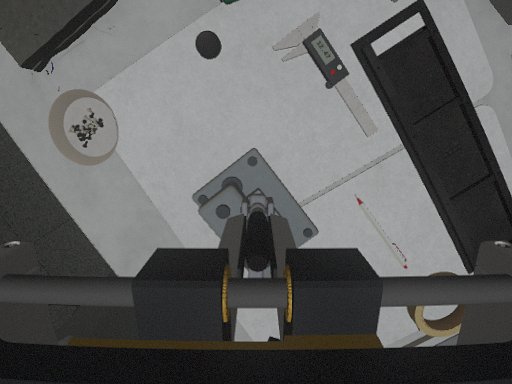

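>>> jog_arm(rows=[0.0008,0.0013,0,0,0,0,1,0.0008,0.0013,0,0,0,0,1,0,0,0,0,0,0,1])

```text
time_s: 5.33
ee_pos: [0.5892, 0.2435, 0.2]
eef_rot: [2.245, 1.568, 0.133]
force: [2.2, -4.3, 7.3]
grip_width: 0.0143
```

>>> jog_arm(rows=[0.001,0.0017,0,0,0,0,1,0,0,0,0,0,0,1,0,0,0,0,0,0,1])

```text
time_s: 5.58
ee_pos: [0.5902, 0.2452, 0.1999]
eef_rot: [2.3, 1.568, 0.188]
force: [2.3, -4.5, 5.7]
grip_width: 0.014
```

```bash
python3 - <<'E'
from h import *
im,d=ctrl.camera("wrist"); cv2.imwrite("pics/wrist3.png",cv2.resize(im[140:280,190:330,::-1],None,fx=4,fy=4,interpolation=cv2.INTER_CUBIC))
im,d=ctrl.camera("side"); cv2.imwrite("pics/side3.png",cv2.resize(im[100:200,260:335,::-1],None,fx=6,fy=6,interpolation=cv2.INTER_CUBIC)) 
o=ctrl.get_obs(); print(o['force'],o['moment'],o['grip_width'])
E
```

```text
[ 1.95817412 -5.03989269  6.35332658] [-0.85798034 -0.43354653  0.04434474] 0.013941452235089982
```

View pics/wrist3.png

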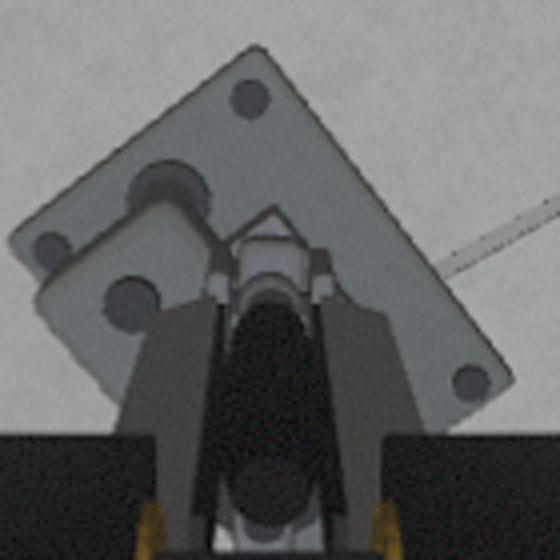

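View pics/side3.png

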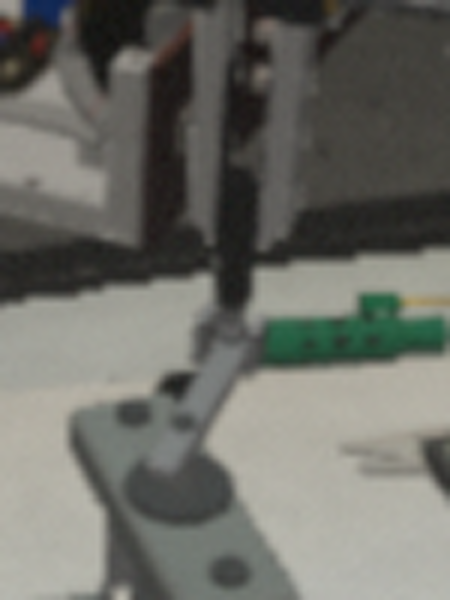

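```bash
python3 - <<'E'
from h import *
m=ctrl.camera_model("wrist")
P=onplane(m,[(190+268.5/4-.5,140+490.5/4-.5)],.231); print("top",P)
zz=lambda x,y:(190+(x+.5)/4-.5,140+(y+.5)/4-.5)
print("lugs",onplane(m,[zz(219,270),zz(321,270)],.167))
print("plate holes",onplane(m,[zz(250,99),zz(52,252),zz(471,382)],.016), "beamhole", onplane(m,[zz(132,304)],.12))
o=ctrl.get_obs(); print(o['ee_pos'])
print(proj(m,[[.5868,.2408,.231],[.5868,.2408,.175]]))
ms=ctrl.camera_model("side"); print(proj(ms,[[.5868,.2408,.231],[.5868,.2408,.175],[.5868,.2408,.161]]))
E
```

```text
top [[0.58551169 0.23797066 0.231     ]]
lugs [[0.58423678 0.25437008 0.167     ]
 [0.60146338 0.2440128  0.167     ]]
plate holes [[0.5933446  0.26160201 0.016     ]
 [0.50935324 0.25159746 0.016     ]
 [0.60788672 0.13744514 0.016     ]] beamhole [[0.55226453 0.24633688 0.12      ]]
[0.59016884 0.24520556 0.19992381]
[[256.01581269 257.29813572]
 [256.03098667 223.03182828]]
[[300.28508946 127.06969068]
 [298.49108582 149.00132778]
 [298.06697053 154.20464973]]
```

>>> jog_arm(rows=[0,0,0,0,0,0,0.7,0,0,0,0,0,0,0.6,-0.0015,-0.002,-0.004,0,0,0,0.6,-0.0015,-0.002,-0.004,0,0,0,0.6,0,0,0,0,0,0,0.6,0,0,0,0,0,0,0.6])

```text
time_s: 6.18
ee_pos: [0.586, 0.2409, 0.19]
eef_rot: [-0.867, 1.57, -2.98]
force: [-0.3, 0.4, 0.8]
grip_width: 0.0376
```

```bash
python3 - <<'E'
from h import *
m=ctrl.camera_model("wrist");o=ctrl.get_obs(); print(o['ee_pos'],o['force'],o['grip_width'])
im,d=ctrl.camera("wrist"); cv2.imwrite("pics/wrist4.png",cv2.resize(im[140:280,190:330,::-1],None,fx=4,fy=4,interpolation=cv2.INTER_CUBIC))
E
```

```text
[0.58598034 0.24089573 0.1899922 ] [-0.34797517  0.43530468  0.84744332] 0.03763150985935852
```

View pics/wrist4.png

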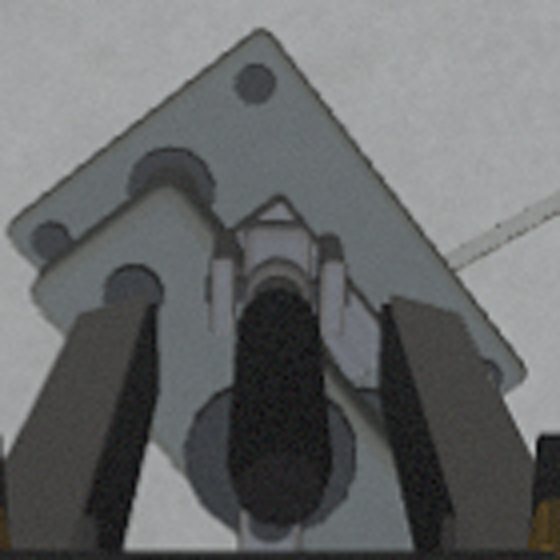

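```bash
python3 - <<'E'
from h import *
m=ctrl.camera_model("wrist")
zz=lambda x,y:(190+(x+.5)/4-.5,140+(y+.5)/4-.5)
P=onplane(m,[zz(279,483)],.231); print("top",P); print("lugs",onplane(m,[zz(223,255),zz(332,255)],.167),"hub",onplane(m,[zz(270,460)],.126))
E
```

```text
top [[0.58609887 0.23833274 0.231     ]]
lugs [[0.58423201 0.2545938  0.167     ]
 [0.60175117 0.24407837 0.167     ]] hub [[0.55938252 0.1959583  0.126     ]]
```

>>> jog_arm(rows=[0,0,0,0,0,0,0.8,0,0,0,0,0,0,1,0,0,0,0,0,0,1,0,0,0,0,0,0,1,0,0,0,0,0,0,1,0,0,0,0,0,0,1], squeeze=25)

```text
time_s: 6.73
ee_pos: [0.5865, 0.2409, 0.1906]
eef_rot: [2.118, 1.57, 0.005]
force: [2.6, -0.8, -0.5]
grip_width: 0.0146
```

```bash
cat > arc.py <<'E'
import sys,numpy as np
a0,step,n=map(float,sys.argv[1:4]); a=np.radians(a0-step*np.arange(int(n)+1)); r=.055
x=np.round(r*np.cos(a),4); y=np.round(r*np.sin(a),4)
print([ [float(round(v,4)) for v in p] for p in np.c_[np.diff(x),np.diff(y)]])
E
python3 arc.py 59 6 8; python3 arc.py 11 6 8
```

```text
[[0.0048, -0.0032], [0.0044, -0.0037], [0.004, -0.0041], [0.0036, -0.0046], [0.003, -0.0048], [0.0025, -0.0052], [0.002, -0.0054], [0.0014, -0.0056]]
[[0.0008, -0.0057], [0.0002, -0.0058], [-0.0004, -0.0057], [-0.001, -0.0057], [-0.0016, -0.0055], [-0.0022, -0.0053], [-0.0027, -0.0051], [-0.0032, -0.0048]]
```

>>> jog_arm(rows=[0.0048,-0.0032,0,0,0,0,1,0.0044,-0.0037,0,0,0,0,1,0.004,-0.0041,0,0,0,0,1,0.0036,-0.0046,0,0,0,0,1,0.003,-0.0048,0,0,0,0,1,0.0025,-0.0052,0,0,0,0,1])

```text
time_s: 7.23
ee_pos: [0.6086, 0.216, 0.1906]
eef_rot: [-2.505, 1.569, 1.667]
force: [-0.7, 6.7, 0.8]
grip_width: 0.0148
```

>>> jog_arm(rows=[0.002,-0.0054,0,0,0,0,1,0.0014,-0.0056,0,0,0,0,1,0.0008,-0.0057,0,0,0,0,1,0.0002,-0.0058,0,0,0,0,1,-0.0004,-0.0057,0,0,0,0,1,-0.001,-0.0057,0,0,0,0,1])

```text
time_s: 7.73
ee_pos: [0.6121, 0.1818, 0.1907]
eef_rot: [2.827, 1.569, 0.715]
force: [3.9, 5.0, 0.6]
grip_width: 0.0148
```

```bash
python3 - <<'E'
from h import *
im,d=ctrl.camera("side"); cv2.imwrite("pics/side5.png",cv2.resize(im[100:240,250:350,::-1],None,fx=4,fy=4,interpolation=cv2.INTER_CUBIC)) 
o=ctrl.get_obs(); print(o['ee_pos'],o['force'],o['moment'],o['grip_width'])
E
python3 arc.py -13 4 8;python3 arc.py -45 3 12
```

```text
[0.61191803 0.18075004 0.19069317] [2.57699408 1.13644598 0.35397583] [-0.02130105 -0.64637433 -0.00150795] 0.014560423537301527
[[-0.001, -0.0037], [-0.0013, -0.0036], [-0.0015, -0.0035], [-0.0017, -0.0035], [-0.002, -0.0033], [-0.0022, -0.0031], [-0.0024, -0.003], [-0.0026, -0.0028]]
[[-0.0021, -0.002], [-0.0022, -0.0018], [-0.0023, -0.0018], [-0.0023, -0.0016], [-0.0025, -0.0015], [-0.0025, -0.0014], [-0.0026, -0.0012], [-0.0027, -0.0011], [-0.0027, -0.001], [-0.0028, -0.0008], [-0.0028, -0.0007], [-0.0028, -0.0005]]
```

View pics/side5.png

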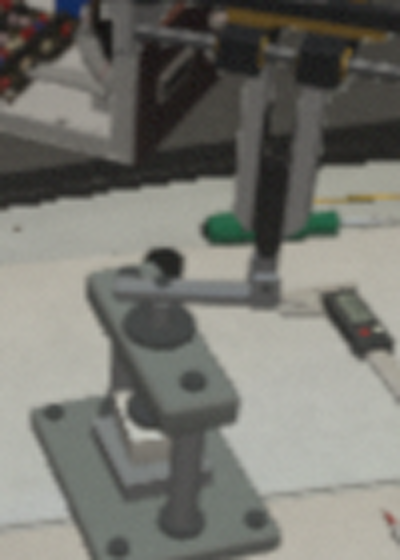

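>>> jog_arm(rows=[-0.001,-0.0037,0,0,0,0,1,-0.0013,-0.0036,0,0,0,0,1,-0.0015,-0.0035,0,0,0,0,1,-0.0017,-0.0035,0,0,0,0,1,-0.002,-0.0033,0,0,0,0,1,-0.0022,-0.0031,0,0,0,0,1])

```text
time_s: 8.28
ee_pos: [0.602, 0.1612, 0.1907]
eef_rot: [3.11, 1.57, 0.998]
force: [2.2, 5.2, 1.3]
grip_width: 0.0144
```

```bash
cat > st.py <<'E'
from h import *
o=ctrl.get_obs(); p=o['ee_pos'][:2]-[.5587,.194]; a=np.arctan2(p[1],p[0]); f=o['force'][:2]
print("t",o['time_s'],"ang",np.degrees(a).round(2),"r",np.hypot(*p).round(4),"Ft",round(-f[0]*np.sin(a)+f[1]*np.cos(a),2),"Fr",round(f@[np.cos(a),np.sin(a)],2),o['force'].round(1),"Mz",o['moment'].round(2),o['grip_width'].round(4))
E
python3 st.py;python3 arc.py -37 3 8
```

```text
[[-0.0018, -0.0023], [-0.0019, -0.0021], [-0.002, -0.0021], [-0.0021, -0.0019], [-0.0022, -0.0018], [-0.0024, -0.0018], [-0.0024, -0.0015], [-0.0024, -0.0015]]Traceback (most recent call last):
  File "st.py", line 3, in <module>
    print("t",o['time_s'],"ang",np.degrees(a).round(2),"r",np.hypot(*p).round(4),"Ft",round(-f[0]*np.sin(a)+f[1]*np.cos(a),2),"Fr",round(f@[np.cos(a),np.sin(a)],2),o['force'].round(1),"Mz",o['moment'].round(2),o['grip_width'].round(4))
                                                                                                                                                                                                                  ^^^^^^^^^^^^^^^^^^^^^
AttributeError: 'float' object has no attribute 'round'
```

>>> jog_arm(rows=[-0.0018,-0.0023,0,0,0,0,1,-0.0019,-0.0021,0,0,0,0,1,-0.002,-0.0021,0,0,0,0,1,-0.0021,-0.0019,0,0,0,0,1,-0.0022,-0.0018,0,0,0,0,1])

```text
time_s: 8.7
ee_pos: [0.5918, 0.1514, 0.1906]
eef_rot: [-2.739, 1.569, 1.433]
force: [1.3, 7.2, 1.4]
grip_width: 0.0144
```

```bash
sed -i "s/o\['grip_width'\].round(4)/round(o['grip_width'],4)/" st.py; python3 st.py;python3 arc.py -52 2 20
```

```text
t 8.7 ang -52.15 r 0.054 Ft 5.48 Fr -4.88 [1.3 7.2 1.4] Mz [ 1.   -0.18 -0.02] 0.0144
[[-0.0016, -0.0012], [-0.0015, -0.0011], [-0.0017, -0.001], [-0.0016, -0.001], [-0.0017, -0.001], [-0.0017, -0.0008], [-0.0017, -0.0008], [-0.0018, -0.0008], [-0.0018, -0.0007], [-0.0018, -0.0006], [-0.0018, -0.0006], [-0.0019, -0.0005], [-0.0019, -0.0004], [-0.0018, -0.0004], [-0.0019, -0.0003], [-0.002, -0.0002], [-0.0019, -0.0002], [-0.0019, -0.0001], [-0.0019, 0.0], [-0.0019, 0.0]]
```

>>> jog_arm(rows=[-0.0016,-0.0012,0,0,0,0,1,-0.0015,-0.0011,0,0,0,0,1,-0.0017,-0.001,0,0,0,0,1,-0.0016,-0.001,0,0,0,0,1,-0.0017,-0.001,0,0,0,0,1,-0.0017,-0.0008,0,0,0,0,1])

```text
time_s: 9.2
ee_pos: [0.582, 0.1456, 0.1906]
eef_rot: [-2.753, 1.569, 1.418]
force: [2.7, 7.8, 0.7]
grip_width: 0.0145
```

```bash
python3 st.py
```

```text
t 9.2 ang -64.27 r 0.0538 Ft 5.87 Fr -5.87 [2.7 7.8 0.7] Mz [ 1.27 -0.33  0.01] 0.0145
```

>>> jog_arm(rows=[-0.0017,-0.0006,0,0,0,0,1,-0.0018,-0.0006,0,0,0,0,1,-0.0018,-0.0005,0,0,0,0,1,-0.0018,-0.0005,0,0,0,0,1])

```text
time_s: 9.53
ee_pos: [0.5751, 0.1431, 0.1906]
eef_rot: [-3.064, 1.569, 1.108]
force: [3.3, 5.6, -0.2]
grip_width: 0.0144
```

```bash
python3 st.py
```

```text
t 9.5333 ang -72.12 r 0.0535 Ft 4.83 Fr -4.37 [ 3.3  5.6 -0.2] Mz [ 0.89 -0.64 -0.04] 0.0144
```

>>> jog_arm(rows=[-0.0018,-0.0005,0,0,0,0,1,-0.0019,-0.0004,0,0,0,0,1,-0.0019,-0.0003,0,0,0,0,1,-0.0018,-0.0003,0,0,0,0,1])

```text
time_s: 9.87
ee_pos: [0.5678, 0.1415, 0.1907]
eef_rot: [2.954, 1.569, 0.842]
force: [5.1, 5.7, -0.8]
grip_width: 0.0145
```

```bash
python3 st.py
```

```text
t 9.8667 ang -80.12 r 0.0533 Ft 6.01 Fr -4.72 [ 5.1  5.7 -0.8] Mz [ 0.74 -0.8  -0.  ] 0.0145
```

```bash
python3 arc.py -80 2 56
```

```text
[[-0.0019, -0.0003], [-0.002, -0.0002], [-0.0019, -0.0002], [-0.0019, -0.0001], [-0.0019, 0.0], [-0.0019, 0.0], [-0.0019, 0.0001], [-0.0019, 0.0002], [-0.002, 0.0002], [-0.0019, 0.0003], [-0.0018, 0.0004], [-0.0019, 0.0004], [-0.0019, 0.0005], [-0.0018, 0.0006], [-0.0018, 0.0006], [-0.0018, 0.0007], [-0.0018, 0.0008], [-0.0017, 0.0008], [-0.0017, 0.0008], [-0.0017, 0.001], [-0.0016, 0.001], [-0.0017, 0.001], [-0.0015, 0.0011], [-0.0016, 0.0012], [-0.0015, 0.0012], [-0.0014, 0.0012], [-0.0014, 0.0013], [-0.0014, 0.0014], [-0.0013, 0.0014], [-0.0012, 0.0014], [-0.0012, 0.0015], [-0.0012, 0.0016], [-0.0011, 0.0015], [-0.001, 0.0017], [-0.001, 0.0016], [-0.001, 0.0017], [-0.0008, 0.0017], [-0.0008, 0.0017], [-0.0008, 0.0018], [-0.0007, 0.0018], [-0.0006, 0.0018], [-0.0006, 0.0018], [-0.0005, 0.0019], [-0.0004, 0.0019], [-0.0004, 0.0018], [-0.0003, 0.0019], [-0.0002, 0.002], [-0.0002, 0.0019], [-0.0001, 0.0019], [0.0, 0.0019], [0.0, 0.0019], [0.0001, 0.0019], [0.0002, 0.0019], [0.0002, 0.002], [0.0003, 0.0019], [0.0004, 0.0018]]
```

>>> jog_arm(rows=[-0.0019,-0.0002,0,0,0,0,1,-0.0019,-0.0002,0,0,0,0,1,-0.0019,-0.0001,0,0,0,0,1,-0.0019,0,0,0,0,0,1])

```text
time_s: 10.2
ee_pos: [0.5603, 0.1408, 0.1906]
eef_rot: [2.804, 1.569, 0.692]
force: [5.1, 4.5, -0.7]
grip_width: 0.0146
```

```bash
python3 st.py
```

```text
t 10.2 ang -88.24 r 0.0532 Ft 5.2 Fr -4.3 [ 5.1  4.5 -0.7] Mz [ 0.56 -0.91  0.05] 0.0146
```

>>> jog_arm(rows=[-0.0019,0,0,0,0,0,1,-0.0019,0,0,0,0,0,1,-0.0019,0.0001,0,0,0,0,1,-0.0019,0.0002,0,0,0,0,1])

```text
time_s: 10.53
ee_pos: [0.5528, 0.1412, 0.1906]
eef_rot: [2.769, 1.569, 0.657]
force: [6.4, 4.9, -0.8]
grip_width: 0.0144
```

```bash
python3 st.py
```

```text
t 10.5333 ang -96.35 r 0.0532 Ft 5.85 Fr -5.59 [ 6.4  4.9 -0.8] Mz [ 0.66 -1.04  0.02] 0.0144
```

>>> jog_arm(rows=[-0.002,0.0002,0,0,0,0,1,-0.0019,0.0003,0,0,0,0,1,-0.0018,0.0004,0,0,0,0,1])

```text
time_s: 10.78
ee_pos: [0.5473, 0.1421, 0.1907]
eef_rot: [2.655, 1.569, 0.544]
force: [7.5, 5.3, -2.0]
grip_width: 0.0143
```

```bash
python3 st.py
```

```text
t 10.7833 ang -102.4 r 0.0532 Ft 6.24 Fr -6.76 [ 7.5  5.3 -2. ] Mz [ 0.63 -1.44  0.02] 0.0143
```

>>> jog_arm(rows=[-0.0018,0.0007,0,0,0,0,1,-0.0018,0.0008,0,0,0,0,1,-0.0018,0.0009,0,0,0,0,1])

```text
time_s: 11.03
ee_pos: [0.542, 0.1438, 0.1907]
eef_rot: [1.996, 1.569, -0.116]
force: [8.2, -1.6, -2.3]
grip_width: 0.0145
```

```bash
python3 st.py
```

```text
t 11.0333 ang -108.35 r 0.0529 Ft 8.31 Fr -1.08 [ 8.2 -1.6 -2.3] Mz [-0.51 -1.49  0.  ] 0.0145
```

>>> jog_arm(rows=[-0.0018,0.0009,0,0,0,0,1,-0.0018,0.0009,0,0,0,0,1,-0.0018,0.0009,0,0,0,0,1])

```text
time_s: 11.28
ee_pos: [0.5368, 0.146, 0.1907]
eef_rot: [1.656, 1.568, -0.456]
force: [8.9, -3.8, -2.1]
grip_width: 0.0143
```

```bash
python3 st.py
```

```text
t 11.2833 ang -114.55 r 0.0528 Ft 9.73 Fr -0.22 [ 8.9 -3.8 -2.1] Mz [-1.06 -1.61 -0.02] 0.0143
```

```bash
python3 - <<'E'
from h import *
im,d=ctrl.camera("side"); cv2.imwrite("pics/side6.png",cv2.resize(im[120:250,250:350,::-1],None,fx=4,fy=4,interpolation=cv2.INTER_CUBIC)) 
im,d=ctrl.camera("wrist"); cv2.imwrite("pics/wrist6.png",im[:,:,::-1])
E
python3 st.py
```

```text
t 11.3833 ang -114.8 r 0.0528 Ft 6.28 Fr -0.19 [ 5.8 -2.5 -1.7] Mz [-0.77 -1.2  -0.  ] 0.0148
```

View pics/side6.png

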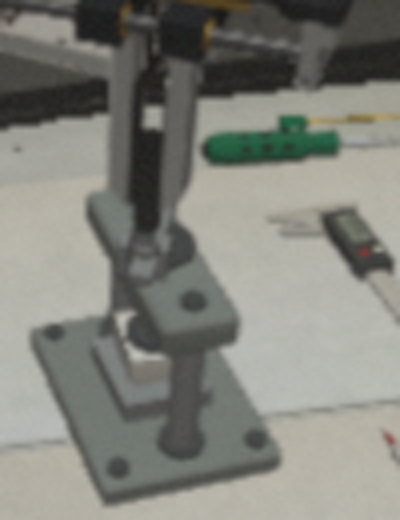

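View pics/wrist6.png

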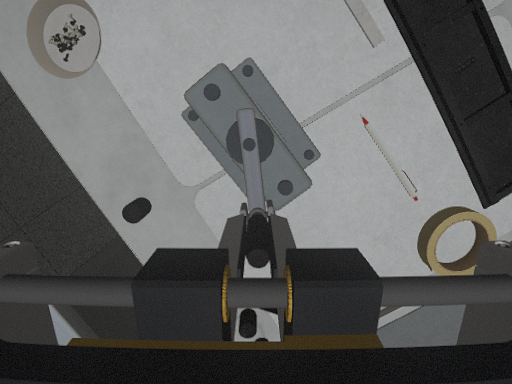

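>>> jog_arm(rows=[0,0,0,0,0,0,0.8,0,0,0,0,0,0,0.6,0,0,0,0,0,0,0.6,0,0,0,0,0,0,0.6,0,0,0.01,0,0,0,0.6,0,0,0.02,0,0,0,0.6,0,0,0.02,0,0,0,0.6,0,0,0.02,0,0,0,0.6])

```text
time_s: 12.05
ee_pos: [0.5357, 0.1466, 0.2621]
eef_rot: [3.06, 1.571, 0.948]
force: [-0.1, 0.4, 0.1]
grip_width: 0.0378
```

>>> jog_arm(rows=[0,0,0.03,0,0,0,0.6,-0.01,-0.01,0.03,0,0,0,0.6,-0.02,-0.03,0,0,0,0,0.6,-0.02,-0.03,0,0,0,0,0.6,-0.02,-0.03,0,0,0,0,0.6,0,0,0,0,0,0,0.6,0,0,0,0,0,0,0.6])

```text
time_s: 12.63
ee_pos: [0.4654, 0.0457, 0.3218]
eef_rot: [2.181, 1.569, 0.067]
force: [0.4, 0.0, 1.4]
grip_width: 0.0375
```

```bash
python3 - <<'E'
from h import *
for n,(u0,v0,w,h) in {"side":(240,120,100,130),"top":(215,105,110,90)}.items():
    im,d=ctrl.camera(n); np.savez(n+"7.npz",im=im,d=d); cv2.imwrite(f"pics/{n}7.png",cv2.resize(im[v0:v0+h,u0:u0+w,::-1],None,fx=4.5,fy=4.5,interpolation=cv2.INTER_CUBIC))
im,d=ctrl.camera("wrist"); cv2.imwrite("pics/wrist7.png",im[:,:,::-1]);print(ctrl.get_obs()['ee_pos'],ctrl.get_obs()['force'])
E
```

```text
[0.46621626 0.04724096 0.3206707 ] [ 0.53296492 -0.40129449 -0.62772708]
```

View pics/side7.png

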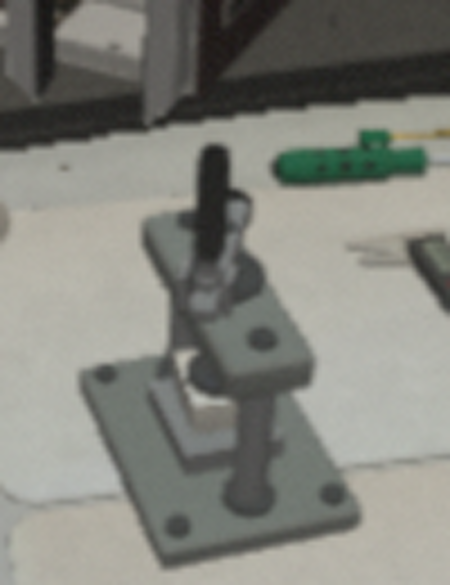

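View pics/top7.png

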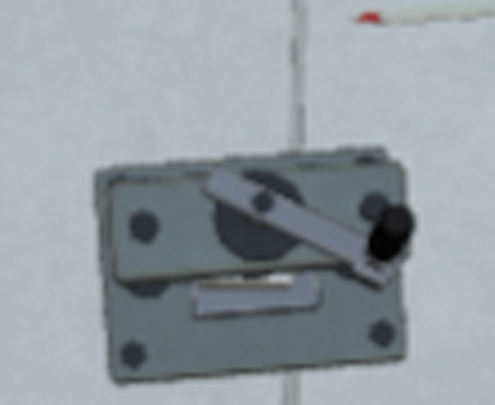

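View pics/wrist7.png

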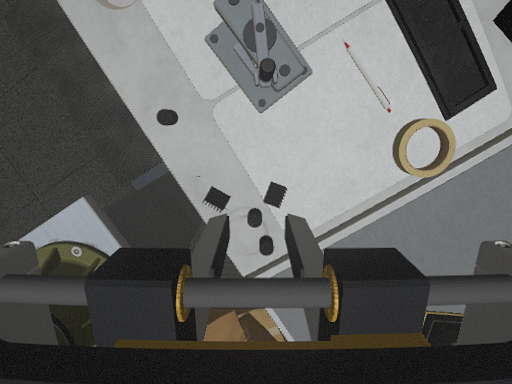

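```bash
python3 - <<'E'
from h import *
m=ctrl.camera_model("top")
zz=lambda x,y:(215+(x+.5)/4.5-.5,105+(y+.5)/4.5-.5)
print("handle top",onplane(m,[zz(398,224)],.231))
a=onplane(m,[zz(212,184),zz(383,282),zz(263,201)],.152); print(a, np.degrees(np.arctan2(*(a[1]-a[0])[[1,0]])))
ms=ctrl.camera_model("side"); q=lambda x,y:(240+(x+.5)/4.5-.5,120+(y+.5)/4.5-.5)
print("side handle top",onplane(ms,[q(214,150)],.229))
for A in(-113,-115,-117): 
    c=np.array([.5587,.194])+.055*np.array([np.cos(np.radians(A)),np.sin(np.radians(A))]);print(A,c)
z=np.load("side7.npz"); P=cloud(ms,z["d"])
for v in range(196,214,2): print(v,[tuple((P[v,u]*1000).round().astype(int).tolist()) for u in range(279,294,2)])
E
```

```text
handle top [[0.53350407 0.14359431 0.231     ]]
[[0.56561076 0.21575342 0.152     ]
 [0.52485996 0.14093508 0.152     ]
 [0.55880344 0.19350093 0.152     ]] -118.5755078918988
side handle top [[0.53530228 0.1467891  0.229     ]]
-113 [0.53720979 0.14337223]
-115 [0.535456   0.14415307]
-117 [0.53373052 0.14499464]
196 [(546, 238, 45), (551, 240, 43), (537, 165, 105), (539, 155, 112), (541, 148, 118), (545, 148, 118), (549, 145, 119), (554, 146, 118)]
198 [(542, 221, 53), (547, 221, 52), (551, 219, 53), (538, 154, 108), (540, 144, 115), (543, 140, 118), (548, 140, 118), (552, 140, 117)]
200 [(540, 212, 54), (542, 203, 61), (546, 199, 64), (538, 152, 103), (539, 141, 113), (542, 135, 117), (546, 133, 118), (550, 133, 118)]
202 [(538, 205, 54), (541, 196, 61), (545, 194, 63), (549, 192, 64), (540, 140, 108), (541, 130, 116), (545, 128, 117), (549, 126, 119)]
204 [(539, 208, 46), (540, 193, 57), (543, 187, 63), (547, 183, 65), (540, 139, 103), (542, 131, 110), (545, 126, 113), (549, 125, 113)]
206 [(538, 204, 43), (540, 192, 52), (543, 185, 58), (547, 182, 60), (552, 181, 60), (542, 129, 105), (545, 125, 108), (549, 126, 107)]
208 [(538, 203, 37), (539, 187, 50), (542, 181, 55), (548, 183, 52), (552, 179, 55), (556, 179, 55), (546, 127, 101), (550, 126, 101)]
210 [(538, 199, 34), (539, 186, 45), (541, 176, 54), (546, 176, 53), (551, 175, 53), (556, 176, 51), (560, 175, 52), (554, 139, 84)]
212 [(536, 190, 36), (539, 184, 41), (542, 177, 47), (546, 175, 48), (552, 177, 45), (556, 176, 45), (562, 178, 43), (555, 140, 77)]
```

```bash
python3 -c "
from station import ctrl
print(ctrl.hand_in())"
```

```text
the job is handed in; nothing more can be done
None
```

I unfolded the crank handle against its stop and wound the crank about 174° clockwise. I stopped when the foot was gripping the block, let go of the handle, backed the arm off and handed the job in at about 13 s. I had no direct reading of the clamping force and hand-in gave no verdict.

**Clamping force:** The push needed at the handle rose from about 5.5 N turning freely to about 9.7 N, which works out to roughly 47 N of clamping. Once the motion stopped, the reading faded to 6.3 N, against about 1.7 N at rest before the foot landed, or roughly 51 N. Noise in the readings makes either figure uncertain by about 8 N.

**Foot and block:** After letting go, depth readings put the top of the foot at about 65 mm. With its 11 mm thickness, that puts the underside at about 54 mm, level with the block top at 54–55 mm. The pictures show the block still on the anvil.

**Handle:** It stands upright on its own, with its top within about 3 mm of the point above the hinge. That is within the camera calibration error.

**Things that disagreed or went wrong:**
- The crank angle read about -115° from the arm's position and about -118° from the top picture.
- While unfolding, the pads slid 6–8 mm along the handle after it reached its stop, so I centred the gripper and gripped again before winding.
- During winding I pushed the handle outward against its stop with up to about 7 N, and trimmed the path to take that off.

**Bystanders:** The arm stayed clear of all of them, and the final pictures showed no sign that any had moved, though I didn't measure their positions.

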